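# Hook the phone ledge onto the slotted rack until it locks

### The job

Pick up the white phone ledge by its orange grip, hook its two claws through the slots of the steel rack, and press it gently down until the rack's red latch snaps and locks it fully home. Do not force it (pressing hard bends the claws), leave it level on the rack and let go, and leave the opened phone, the dispenser and the screwdriver stand where they are.

Things in the scene. Friction and masses are not known exactly. Their poses are not given: they have to be found in the camera images.
- bracket_grip (a point): Grip point of the white phone ledge: on an orange fin 12 mm thick (y) and 45 mm long (x); the fin's top is 16 mm above it, free space 40 mm deep below it on both sides. Ledge axes: z up, +x to its back, where the claws are. From here the flat back face is at x +40 mm, the underside at z -58 mm, the shelf's front edge at x -45 mm. About 0.3 kg, stands upright at the start.
- bracket_claws (a point): Midway between the tips of the ledge's two dark claws (ledge axes), 26 mm above its underside, 9 mm behind its back face. Claws at y +50 and -50 mm, 6 mm wide: a neck (22 to 29 mm above this point) leaves the back face and ends in a 5 mm thick tooth hanging down to this point's level. Gap from back face to tooth 6.5 mm; tooth ends 11.5 mm behind the back face.
- bracket_press (a point): Top centre of the ledge's black press plate, 28 mm (x) by 50 mm (y), 64 mm above the ledge's underside, right over its back face (ledge axes). Press here with shut fingers: the push is then straight over the claws. A push on the fin or the shelf cants the ledge and can jam the claws.
- mount (a point): Point on the fixed rack: on the front face of its slotted panel, midway between the uprights, 70 mm above the bench; z up, +x into the slots. Slots at y +50 and -50 mm, 11 mm wide, z +48 to +83 mm with the panel at mid height. But the panel is clamped by hand: slots, latch and green pin together sit up to 10 mm higher or lower than told; look or feel for it. Open between the uprights above z +35 mm.
- latch (a joint): Red spring latch in the panel's middle, m: 0 = out, grows as it is pushed in (5 mm: flush). Its nose is sloped on top and flat below. The lowered ledge first rests on it some 11 to 16 mm above home, claw tips already 6 mm or more behind the slots' lower edges; pressed with 8 to 18 N it gives way, and it snaps out again through the window in the ledge's back 1.5 mm above the stop.
- seat (a joint): Green sprung pin 24 mm wide on the panel below the latch, m: 0 = up, grows as the ledge's underside pushes it down; about 0.004 when the ledge sits fully home on the slots' lower edges. Needs only 1 N.
- bracket: The whole phone ledge: shelf 85 x 120 mm, back 120 mm wide and 60 mm high (ears at y 36 to 60 mm on both sides rise to 82 mm) with a latch window at the bottom middle. Origin at the middle of the back's lower edge, ledge axes. More than 45 N between ledge and rack bends the claws.
- rack: The whole rack, fixed: grey foot 130 x 190 mm, aluminium posts at y +73 and -73 mm, steel panel 4.5 mm thick with two uprights 31 mm wide, top 178 mm above the bench. Origin on the bench straight below the mount point, same axes.
- phone: Opened black phone, 72 x 146 mm, its screen standing up 75 mm high at the back; bystander. Origin at the centre of its underside.
- dispenser: White round dispenser with a steel cap, 68 mm across, 125 mm high; bystander. Origin at the centre of its underside.
- drivers: Clear stand with four screwdrivers, 90 x 110 mm, 140 mm high; bystander. Origin at the centre of its underside.
Mind the look-alikes: they are no part of the job. What is shaped like the bracket but yellow is not meant.

How it is judged:
By the outcome, as a careful person would: the job done as asked, in the order asked, and still so for the second after the job is handed in, with the robot touching nothing.
It also fails if it takes over 72 s, if anything falls off the work surface, if the arm or the gripper's body presses on something with over 40 N, if the wrist force passes 120 N, or if a joint passes its speed limit or range.

### The arm

A 6-joint arm with a two-finger parallel gripper is mounted at the origin on the work surface. World frame = base frame: x ahead of the robot, y to its left, z up, the work surface at z = 0. Lengths are in mm, angles in rad, forces in N, time in s.
With the tool pointing down it reaches from about 325 to 775 mm from the base axis. Payload 5.5 kg.
Tool frame: the origin (TCP) lies midway between the tips of the shut fingers; the grasp point (between the pads) lies 19 mm behind it (ctrl.grip_depth is the distance from the TCP to the grasp point, in mm); z points along the fingers, y is the line along which they close (so a half turn about z gives the same grasp; the last joint's range is limited). The gripper opens to 88 mm and grips with 3 to 60 N. Pads are 20 mm wide; open, the fingers measure 115 mm over their backs; the gripper's body (75 mm by 178 mm) begins 61 mm behind the grasp point.
Start: joints at [1.062, 0.091, 1.231, -0, 1.82, -0.057], TCP at [261.958, 539.81, 222.631] pointing down, gripper open.
Joint ranges: [-2.87, 2.87], [-0.86, 2.18], [0.17, 2.46], [-1.51, 4.65], [0.06, 2.69], [-2.65, 2.65]. Speed limits (rad/s): [2.57, 2.57, 3.01, 3.14, 3.14, 3.14].

### API

Orientations are given as a rotation vector (axis times angle).
In Python, from station import ctrl gives the robot as it stands. The module is installed in compiled form; this text tells all that it offers. Calls block until the motion is done:
- ctrl.goto(position, orientation): joint-space move of the TCP to a pose.
- ctrl.line_to(position, rot=None, v=150, until_force=None): straight line of the TCP; rot=None keeps the orientation; v is the mean speed in mm/s. With until_force (N) it stops when the force on the tool has changed by that much, and returns True; else False.
- ctrl.move_joints(angles): joint-space move.
- ctrl.grip(opening, grasp_force=None): opening from 0.0 (shut) to 1.0 (fully open); grasp_force is the grip in N (None keeps the last); returns when the fingers have stopped.
- ctrl.hold(seconds).
- ctrl.solve_ik(position, orientation): joint angles nearest the present ones, or None.
- ctrl.sense(): the state.
- ctrl.read_camera(name): name is "side" or "top" or "wrist"; returns a dict with "pixels" (420x560x3 uint8, red, green, blue), "intrinsics" (3x3 intrinsics, pixels), "T" (4x4, takes a point from camera to world coordinates); the wrist camera has in their place "hand_eye" (4x4, takes a point from camera to tool coordinates, whose origin is the TCP and whose axes are the flange's). Camera axes: x right, y up, looking along -z (the intrinsics and any distortion apply to the point x, -y, -z); pixel columns grow to the right and rows downward; lengths in mm; the calibration is good to about 2 mm. A picture is of the moment at which its call begins: read the wrist's pose just before it. There is no depth.
A pose or a line that the arm cannot do raises ctrl.MotionError and nothing moves.
- ctrl.finish_job(): hands the job in; it is judged then, once.
The state is a dict: "time_s": time; "joint_pos": joint angles; "qvel": joint speeds; "effort": joint torques, N m; "tool_pos": TCP position; "ee_rot": TCP orientation; "ft_force": force on the tool from outside, world axes, zero at the start; "moment": the same for the moment, N m; "width": opening from 0.0 (shut) to 1.0 (fully open); "grip_force": force on a finger pad.
Only numpy, scipy, OpenCV 4.12 (cv2) and the standard library are available. Lean on these libraries where they do the work, as an engineer would, in place of code of your own. Each camera call takes 0.05 s, during which the arm holds its last target. There are 200 camera calls.

## Working session

There is one attempt and no reset: what is moved stays moved. The work goes in short steps, each a Python script; the robot and the scene stay as the last script left them, time stands still between calls to the robot, and variables do not carry over. Pictures are saved under pics/ and viewed, at most 10 in all, crops included, and the job is handed in when it is done.

```bash
mkdir -p pics && cat > h.py <<'E'
import numpy as np, cv2
from scipy.spatial.transform import Rotation as R
from station import ctrl
def cam(name):
    s=ctrl.sense(); c=ctrl.read_camera(name)
    if 'T' in c: T=np.array(c['T'])
    else:
        W=np.eye(4); W[:3,:3]=R.from_rotvec(s['ee_rot']).as_matrix(); W[:3,3]=s['tool_pos']
        T=W@np.array(c['hand_eye'])
    return dict(img=np.array(c['pixels'])[:,:,::-1].copy(),K=np.array(c['intrinsics']),T=T,extra={k:v for k,v in c.items() if k!='pixels'})
def ray(c,u,v):
    K=c['K']; d=np.array([(u-K[0,2])/K[0,0],-(v-K[1,2])/K[1,1],-1]); return c['T'][:3,3],c['T'][:3,:3]@d
def atz(c,u,v,z):
    o,d=ray(c,u,v); return o+d*(z-o[2])/d[2]
def proj(c,p):
    q=np.linalg.inv(c['T'])@np.append(p,1); K=c['K']
    return np.array([K[0,2]+K[0,0]*q[0]/-q[2],K[1,2]+K[1,1]*q[1]/q[2]])
E
python3 - <<'E'
from h import *
for n in('top','side','wrist'):
    c=cam(n); cv2.imwrite(f'pics/{n}0.png',c['img']); np.savez(f'{n}0.npz',**{k:c[k] for k in('img','K','T')}); print(n,c['extra'].keys(),c['K'].round(1).tolist(),c['T'].round(2).tolist())
E
```

```text
top dict_keys(['intrinsics', 'T']) [[393.9, 0.0, 280.5], [0.0, 393.9, 215.6], [0.0, 0.0, 1.0]] [[0.02, 0.99, -0.13, 394.42], [-1.0, 0.02, -0.0, 16.24], [0.0, 0.13, 0.99, 1118.13], [0.0, 0.0, 0.0, 1.0]]
side dict_keys(['intrinsics', 'T']) [[511.9, 0.0, 284.9], [0.0, 511.9, 212.1], [0.0, 0.0, 1.0]] [[1.0, 0.06, -0.05, 454.61], [-0.08, 0.66, -0.74, -964.99], [-0.01, 0.75, 0.67, 964.54], [0.0, 0.0, 0.0, 1.0]]
wrist dict_keys(['intrinsics', 'hand_eye']) [[310.0, 0.0, 276.5], [0.0, 310.0, 209.2], [0.0, 0.0, 1.0]] [[0.44, -0.86, -0.26, 187.99], [0.9, 0.42, 0.13, 574.8], [-0.0, -0.29, 0.96, 384.53], [0.0, 0.0, 0.0, 1.0]]
```

View pics/top0.png

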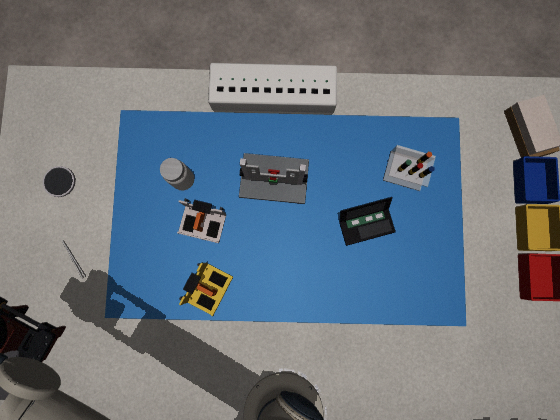

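View pics/side0.png

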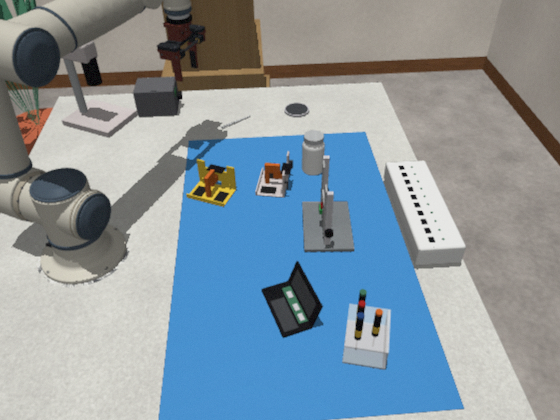

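Top view: the candidates are the white ledge with the orange fin at (201,218) and the yellow look-alike at (207,288), which I reject. The rack is at (274,178), the dispenser at (175,172). Next, one enlarged crop of the ledge and rack.

```bash
python3 - <<'E'
from h import *
c=dict(np.load('top0.npz'))
a=cv2.resize(c['img'][140:260,160:320],None,fx=5,fy=5,interpolation=cv2.INTER_CUBIC); cv2.imwrite('pics/crop1.png',a)
for n,p,z in(('fin',(201,218),74),('rack panel top',(274,155),178),('foot fl',(239,198),5),('foot fr',(305,203),5),('disp',(172,166),125)): print(n,atz(c,*p,z).round(1))
E
```

```text
fin [515.5 228.9  74. ]
rack panel top [663.2  36.3 178. ]
foot fl [583.7 137.    5. ]
foot fr [573.7 -52.2   5. ]
disp [642.9 299.9 125. ]
```

View pics/crop1.png

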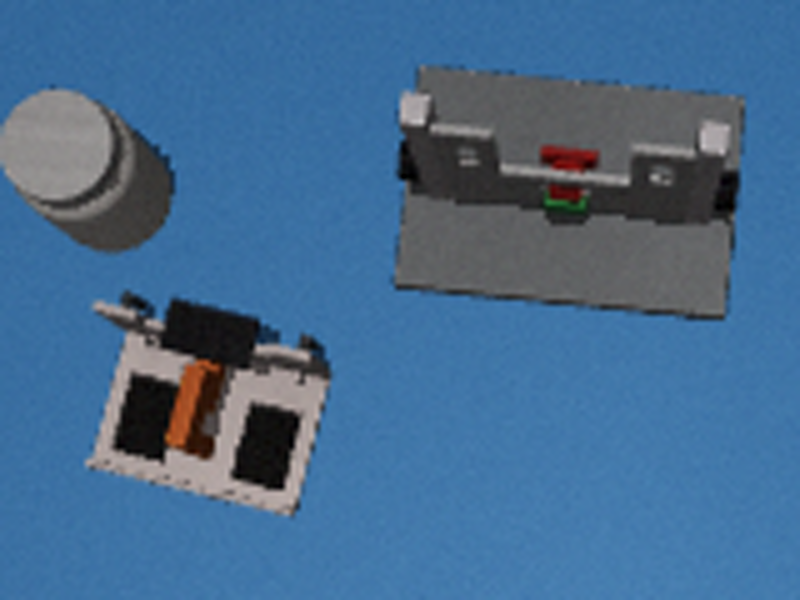

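The crop confirms the white ledge with the orange fin, claws towards +x. The rack shows the red latch and green pin in front. Now computing poses.

```bash
python3 - <<'E'
from h import *
c=dict(np.load('top0.npz'))
P=lambda x,y,z: atz(c,160+x/5,140+y/5,z)
f=[P(205,365,74),P(180,445,74)]; print('fin',np.array(f).round(1).tolist())
e=[P(90,465,5),P(295,515,5)]; print('front',np.array(e).round(1).tolist(), np.linalg.norm(e[0]-e[1]))
F=[P(*q,8) for q in((417,66),(744,97),(727,318),(395,287))]
print('foot',np.array(F).round(1).tolist(), np.mean(F,0), [np.linalg.norm(F[i]-F[i-1]).round(1) for i in range(4)])
d=F[1]-F[0]+F[2]-F[3]; print('rack yaw',np.arctan2(d[0],-d[1])); d=e[1]-e[0]; print('ledge yaw',np.arctan2(d[0],-d[1]))
s=ctrl.sense(); print(s['ee_rot']); print(R.from_rotvec(s['ee_rot']).as_matrix().round(2)); print(np.array(ctrl.read_camera('wrist')['hand_eye']).round(2))
E
```

```text
fin [[528.9, 229.6, 74.0], [485.7, 240.8, 74.0]]
front [[479.2, 306.0, 5.0], [453.7, 188.8, 5.0]] 119.96838500602824
foot [[715.1, 128.8, 8.0], [701.1, -61.0, 8.0], [571.5, -53.2, 8.0], [584.9, 136.8, 8.0]] [643.15386611  37.83067087   8.        ] [np.float64(130.4), np.float64(190.3), np.float64(129.9), np.float64(190.4)]
rack yaw -0.07187930829924741
ledge yaw -0.21460998267390985
[-7.03569740e-01 -3.06136397e+00  2.27930740e-03]
[[-0.9   0.44 -0.  ]
 [ 0.44  0.9  -0.  ]
 [ 0.   -0.   -1.  ]]
[[  -0.      0.96    0.29   81.83]
 [   1.      0.      0.     -0.83]
 [   0.      0.29   -0.96 -162.88]
 [   0.      0.      0.      1.  ]]
```

```bash
cat >> h.py <<'E'
def rot(yaw,a=0.):
    M=np.array([[-np.cos(a),0,np.sin(a)],[0,1,0],[-np.sin(a),0,-np.cos(a)]])
    return (R.from_euler('z',yaw)*R.from_matrix(M)).as_rotvec()
def ax(yaw): return np.array([np.cos(yaw),np.sin(yaw),0]),np.array([-np.sin(yaw),np.cos(yaw),0])
def save(c,n): np.savez(n+'.npz',**{k:c[k] for k in('img','K','T')}); cv2.imwrite(f'pics/{n}.png',c['img'])
def load(n): return dict(np.load(n+'.npz'))
E
python3 - <<'E'
from h import *
ctrl.goto([500,238,170],rot(-.22)); c=cam('wrist'); save(c,'w1')
x,y=ax(-.072)
p=np.array([645,38,0])  # approx panel
for n,a,dx,z in(('w2',.7,-70,215),('w3',.85,-100,170)):
    try: ctrl.goto(p+x*dx+[0,0,z],rot(-.072,a)); save(cam('wrist'),n)
    except ctrl.MotionError as e: print(n,e)
print(ctrl.sense()['time_s'],ctrl.sense()['tool_pos'])
E
```

```text
3.0167 [546.42517672  46.11030786 173.23105821]
```

View pics/w1.png

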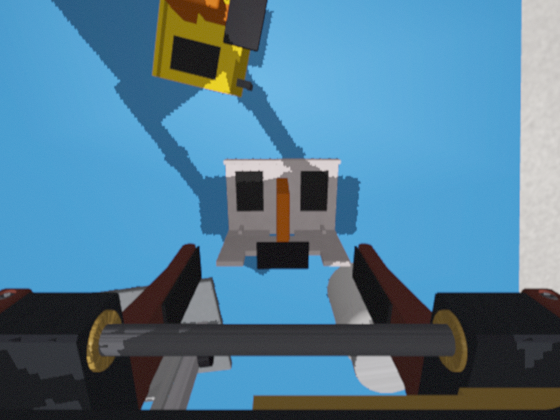

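View pics/w3.png

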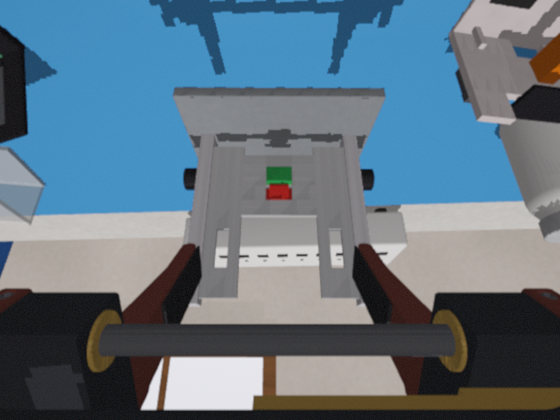

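w1: the white ledge is centred at (282,205), fin at (283,208), aligned with the image. w3: inverted view of the rack, foot at top, slots near (222,248) and (336,248), red latch (279,191), green pin (279,174). Zooming in on w3.

```bash
python3 - <<'E'
from h import *
c=load('w3')
cv2.imwrite('pics/crop2.png',cv2.resize(c['img'][80:310,168:392],(0,0),fx=2.6*1,fy=2.6,interpolation=cv2.INTER_CUBIC))
c=load('w1')
P=lambda u,v,z: atz(c,u,v,z)
a,b=P(223.5,159.5,5),P(340.5,159,5); print('front',a,b,np.linalg.norm(a-b),'yaw',np.arctan2(*(a-b)[:2][::1]))
print('fin ends z74',P(282.5,179,74),P(282.5,241,74))
q=[P(257,242,64),P(308,242,64),P(308,268,64),P(257,268,64)]; print('plate',np.mean(q,0),[np.linalg.norm(q[i]-q[i-1]).round(1) for i in range(4)])
E
```

```text
front [452.56463991 191.36976701   5.        ] [478.94038547 311.98477637   5.        ] 123.46521954355858 yaw -2.926304485509089
fin ends z74 [472.4672761  249.42001296  74.        ] [528.07320433 237.34759639  74.        ]
plate [546.51569621 233.54025919  64.        ] [np.float64(27.1), np.float64(47.9), np.float64(27.2), np.float64(49.2)]
```

View pics/crop2.png

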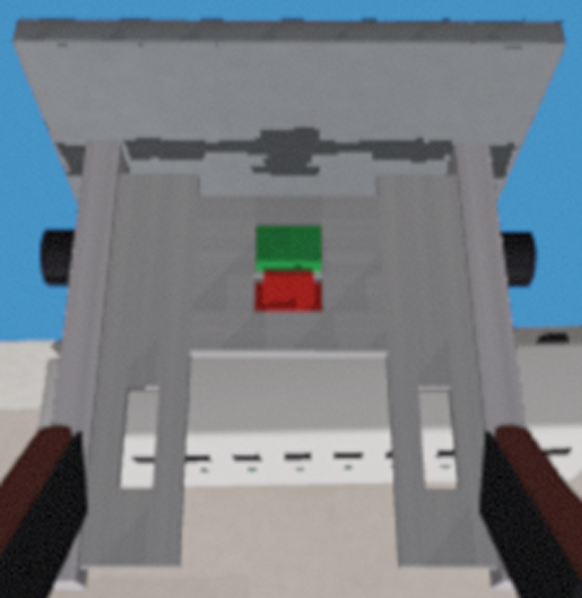

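```bash
python3 - <<'E'
from h import *
from scipy.optimize import least_squares
c=load('w3')
px=lambda a,b:np.array([168+(a+.5)/2.6-.5,80+(b+.5)/2.6-.5])
obs=[((0,-55.5,48),(128,388)),((0,-44.5,48),(158,388)),((0,-55.5,83),(120,489)),((0,-44.5,83),(155,489)),
((0,44.5,48),(419,388)),((0,55.5,48),(451,388)),((0,44.5,83),(424,489)),((0,55.5,83),(457,489)),((0,-33,35),(190,351)),((0,33,35),(388,351)),
((0,-33,108),(182,566)),((0,33,108),(399,566))]
A=np.array([o[0] for o in obs],float); B=np.array([px(*o[1]) for o in obs])
def f(p,full=False):
    x,y=ax(p[2]); r=[]
    for a,b in zip(A[:n],B): r.append(proj(c,np.array([p[0],p[1],70+a[2]+p[3]])+x*a[0]+y*a[1])-b)
    return np.ravel(r)
for n in(8,10,12):
    s=least_squares(f,[645,38,-.07,0]); print(n,s.x.round(3)); print(s.fun.reshape(-1,2).round(1).tolist())
for q in((14,20),(565,20)): print('foot bottom',atz(c,*px(*q),0))
for q in((14,40),(565,40)): print('foot top',atz(c,*px(*q),8))
t=load('top0')
e=[atz(t,160+a/5,140+b/5,178) for a,b in((502,168),(632,180))]; print(e)
c2=load('w2'); p=s.x; x,y=ax(p[2])
for a in A: print(proj(c2,np.array([p[0],p[1],70+a[2]+p[3]])+x*a[0]+y*a[1]).round(1),end=' ')
g=c2['img'].copy(); cv2.imwrite('pics/crop3.png',cv2.resize(g[60:330,160:400],(0,0),fx=2.2,fy=2.2,interpolation=cv2.INTER_CUBIC))
E
```

```text
8 [ 6.29706e+02  4.17540e+01 -7.10000e-02 -1.42000e-01]
[[0.0, 0.1], [0.7, 0.1], [-0.2, -0.1], [-0.7, -0.1], [-0.5, 0.2], [-0.5, 0.2], [0.4, -0.1], [0.7, -0.1]]
10 [ 6.2816e+02  4.1873e+01 -7.1000e-02  1.7900e-01]
[[-0.3, -0.1], [0.5, -0.1], [-0.5, -0.2], [-1.0, -0.2], [-0.2, -0.1], [-0.2, -0.1], [0.8, -0.2], [1.1, -0.2], [1.7, 0.7], [-1.9, 0.7]]
12 [ 6.27874e+02  4.19540e+01 -7.20000e-02  1.70000e-01]
[[-0.3, -0.3], [0.5, -0.3], [-0.5, -0.3], [-1.0, -0.3], [-0.1, -0.2], [-0.1, -0.2], [0.9, -0.3], [1.2, -0.3], [1.8, 0.6], [-1.8, 0.6], [0.8, 0.5], [-1.4, 0.5]]
foot bottom [572.6483727  -50.17660912   0.        ]
foot bottom [586.1438752  141.31411855   0.        ]
foot top [573.88927214 -49.52632127   8.        ]
foot top [587.28029726 140.45832717   8.        ]
[array([615.80286102,  68.30732318, 178.        ]), array([611.33926815,   4.78935352, 178.        ])]
[216.9 183.1] [229.2 183.1] [212.6 216.6] [225.8 216.6] [328.8 183. ] [341.2 183. ] [332.8 216.4] [346.  216.4] [242.9 171.8] [315.  171.8] [237.6 243.6] [321.3 243.5]
```

View pics/crop3.png

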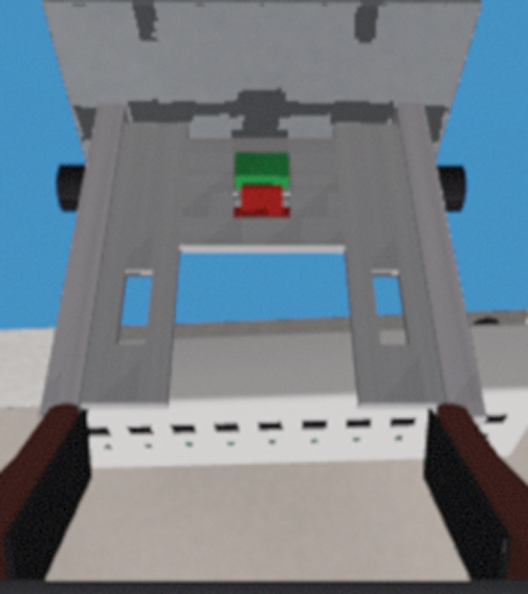

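Slots agree in both views, to under a pixel: mount is about (629, 42), yaw −0.072, and the panel shift is about 0. Now grasping the ledge and taking it in front of the rack.

```bash
python3 - <<'E'
from h import *
g=np.array([508.5,240.5,0])
ctrl.goto(g+[0,0,150],rot(-.215)); ctrl.line_to(g+[0,0,39],v=120)
ctrl.grip(0.0,40); ctrl.hold(.2); s=ctrl.sense(); print(s['width']*88,s['grip_force'],s['ft_force'],s['tool_pos'])
ctrl.line_to(g+[0,0,150],v=120)
x,y=ax(-.072); m=np.array([629,41.8,0])
p=m-x*70+[0,0,150]
ctrl.goto(p,rot(-.072)); ctrl.hold(.3)
s=ctrl.sense(); print(s['width']*88,s['ft_force'],s['tool_pos'],s['ee_rot'],s['time_s'])
save(cam('wrist'),'w4'); save(cam('top'),'t4')
a=load('w4')['img']; b=cv2.resize(load('t4')['img'][140:210,220:330],(0,0),fx=5,fy=5,interpolation=cv2.INTER_CUBIC)
o=np.zeros((590,800,3),np.uint8)
o[:240,:]=cv2.resize(a[140:284,40:520],(800,240),interpolation=cv2.INTER_CUBIC); o[240:590,:550]=b
cv2.imwrite('pics/held.png',o)
E
```

```text
11.817650967459377 39.9989827349782 [ 0.94901648  1.5081489  -1.58292497] [508.53569928 240.70733201  39.00610637]
12.35658142527543 [ 0.26550468  0.99109169 -3.14341424] [559.06895169  48.03251748 150.028932  ] [1.10316845e-01 3.13962033e+00 2.40302526e-04] 8.5917
```

View pics/held.png

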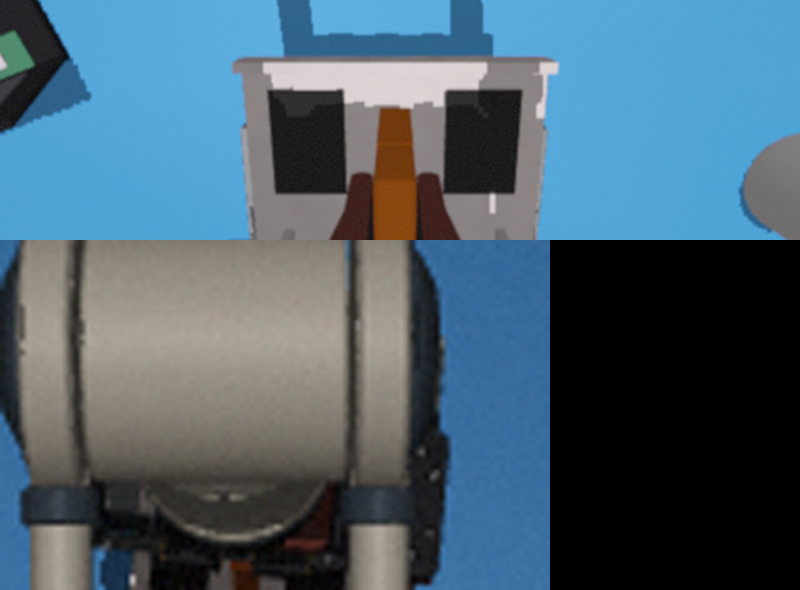

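Held fin and shelf are centred at column 277.0, predicted 277.8, so the lateral bias is under 1 mm. Inserting with force guard.

```bash
python3 - <<'E'
from h import *
c=load('w4'); s=ctrl.sense(); T=np.array(s['tool_pos']); x,y=ax(-.072)
print('front edge x rel TCP (want -45):',(atz(c,277,174.4,111)-T)@x)
m=np.array([629,42.3,0])
ctrl.line_to(m-x*70+[0,0,134],v=60); ctrl.hold(.2)
hit=ctrl.line_to(m-x*54+[0,0,134],v=30,until_force=4)
print('coarse',hit,(np.array(ctrl.sense()['tool_pos'])-m)@x)
if not hit:
    hit=ctrl.line_to(m-x*34+[0,0,134],v=12,until_force=4)
    s=ctrl.sense(); print('fine',hit,(np.array(s['tool_pos'])-m)@x,s['ft_force'],s['moment'],s['time_s'])
E
```

```text
front edge x rel TCP (want -45): -43.93638324071601
coarse False -54.01981982176022
fine True -42.422160389941574 [-1.03229959 -0.4235191  -4.19156517] [ 0.01914394  0.02183232 -0.00193026] 11.0333
```

```bash
python3 - <<'E'
from h import *
x,y=ax(-.072); m=np.array([629,42.3,0])
f=lambda t:(lambda s:print(t,((np.array(s['tool_pos'])-m)@x).round(2),((np.array(s['tool_pos'])-m)@y).round(2),round(s['tool_pos'][2],2),np.round(s['ft_force'],2),np.round(s['moment'],2),s['time_s']))(ctrl.sense())
ctrl.hold(.1); f('now')
p=np.array(ctrl.sense()['tool_pos']); h=ctrl.line_to(p+x*4,v=8,until_force=6); f(('push',h)); 
p=np.array(ctrl.sense()['tool_pos'])
ctrl.line_to(p-x*.8,v=10); ctrl.hold(.2); f('back')
p=np.array(ctrl.sense()['tool_pos'])
h=ctrl.line_to(np.array([p[0],p[1],116]),v=12,until_force=4); f(('down',h)); ctrl.hold(.1); f('')
E
```

```text
now -42.87 0.0 131.47 [-1.43  0.38 -3.12] [ 0.02 -0.04  0.01] 11.1333
('push', True) -42.64 0.13 129.93 [ 0.21 -0.13 -2.31] [0.05 0.06 0.01] 11.4667
back -43.5 0.11 129.63 [ 0.45 -0.41 -4.19] [ 0.03 -0.05 -0.02] 11.9167
('down', True) -43.65 0.18 120.08 [-0.45 -0.57  4.85] [ 0.13 -0.14 -0.11] 12.7167
 -43.67 0.14 119.98 [0.36 0.4  5.89] [ 0.14 -0.11 -0.15] 12.8167
```

Contact came at the back-face distance, so the teeth are through. The ledge came down to rest with its underside at ~81 mm, as expected on the latch. Release, then press the plate with shut fingers.

```bash
python3 - <<'E'
from h import *
x,y=ax(-.072); m=np.array([629,42.4,0])
def f(t):
    s=ctrl.sense(); p=np.array(s['tool_pos'])-m; print(t,(p@x).round(2),(p@y).round(2),p[2].round(2),np.round(s['ft_force'],2),round(s['time_s'],2))
ctrl.grip(0.5); ctrl.hold(.3); f('open')
p=np.array(ctrl.sense()['tool_pos']); ctrl.line_to(p+[0,0,70],v=120)
ctrl.grip(0.0,20)
ctrl.line_to(m-x*2+[0,0,190],v=80)
c=cam('wrist'); save(c,'w5'); 
ctrl.line_to(m-x*2+[0,0,155],v=60); ctrl.hold(.2); f('pre')
h=ctrl.line_to(m-x*2+[0,0,138],v=15,until_force=3); f(('touch',h))
cv2.imwrite('pics/w5.png',c['img'][:300])
E
```

```text
open -44.41 -0.06 118.36 [0.27 0.11 0.92] 13.8
pre -1.74 0.02 155.64 [ 0.3  -0.52  0.18] 16.99
('touch', True) -1.93 -0.02 144.47 [ 1.47 -0.94  4.09] 17.72
```

View pics/w5.png

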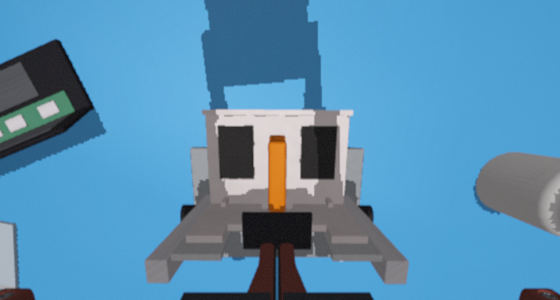

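The ledge hangs hooked on the rack: shelf centred at (278,150), level, plate at (278,230) under the fingers. Contact is at z = 144.5, so the underside is at ~80.5 mm. Pressing slowly.

```bash
python3 - <<'E'
from h import *
x,y=ax(-.072); m=np.array([629,42.4,0])
def f(t):
    s=ctrl.sense(); p=np.array(s['tool_pos'])-m; print(t,(p@x).round(2),(p@y).round(2),p[2].round(2),np.round(s['ft_force'],2),round(s['time_s'],2)); return s
z=144.
for i in range(24):
    z-=1
    h=ctrl.line_to(m-x*2+[0,0,z],v=10,until_force=12); s=f((z,h))
    if s['ft_force'][2]>20 or z<=126: break
ctrl.hold(.2); f('end')
E
```

```text
(143.0, False) -1.64 0.02 144.04 [ 0.35 -0.24  5.69] 17.97
(142.0, False) -1.47 0.08 143.63 [-0.66 -0.47  6.51] 18.22
(141.0, False) -1.37 0.09 143.06 [-0.82 -0.21  8.62] 18.47
(140.0, False) -1.28 0.1 142.29 [ 0.09 -0.28  8.22] 18.72
(139.0, False) -1.23 0.1 141.43 [-1.16  0.01  8.2 ] 18.97
(138.0, False) -1.04 0.12 140.84 [ 0.63 -0.15 11.27] 19.22
(137.0, False) -1.88 0.03 137.5 [ 1.02 -0.44  5.35] 19.47
(136.0, False) -1.89 0.01 136.29 [-0.56  0.11  4.14] 19.72
(135.0, False) -2.38 -0.02 133.94 [-0.43  0.08  1.19] 19.97
(134.0, False) -2.25 -0.04 133.8 [-1.68  0.26  2.58] 20.22
(133.0, False) -2.19 -0.04 133.65 [-2.64  0.06  6.45] 20.47
(132.0, False) -1.99 -0.02 133.5 [-2.95  0.16  7.46] 20.72
(131.0, False) -1.72 -0.05 133.37 [-3.42 -0.78 10.67] 20.97
(130.0, False) -1.54 -0.04 133.22 [-3.93  0.03 13.36] 21.22
(129.0, False) -1.45 -0.0 133.18 [-5.46 -0.13 16.06] 21.47
(128.0, False) -1.4 -0.02 133.11 [-7.01 -0.61 18.98] 21.72
(127.0, False) -1.34 0.0 133.06 [-8.   -0.95 22.56] 21.97
end -1.33 -0.01 133.05 [-9.19 -0.12 21.77] 22.17
```

Latch gave at ~11 N, then dropped to a hard stop at 133–134 (expected home 134). Back off, re-touch lightly to verify height, and look.

```bash
python3 - <<'E'
from h import *
x,y=ax(-.072); m=np.array([629,42.4,0])
ctrl.line_to(m-x*2+[0,0,150],v=40); ctrl.hold(.3)
h=ctrl.line_to(m-x*2+[0,0,131],v=12,until_force=2); print(h,ctrl.sense()['tool_pos'][2])
ctrl.line_to(m-x*2+[0,0,215],v=100)
ctrl.goto(m-x*110+[0,0,215],rot(-.072,.6)); ctrl.hold(.2)
c=cam('wrist'); sd=cam('side'); print(ctrl.sense()['time_s'],ctrl.sense()['ft_force'])
o=np.zeros((600,800,3),np.uint8); o[:300,:400]=cv2.resize(c['img'],(400,300))
o[300:,:400]=cv2.resize(c['img'][60:240,160:400],(400,300),interpolation=cv2.INTER_CUBIC)
o[:300,400:]=cv2.resize(sd['img'][150:270,250:410],(400,300),interpolation=cv2.INTER_CUBIC)
o[300:,400:]=cv2.resize(sd['img'],(400,300))
cv2.imwrite('pics/final.png',o)
E
```

```text
True 133.66106353582143
26.6917 [0.25408044 0.09336223 0.41935713]
```

View pics/final.png

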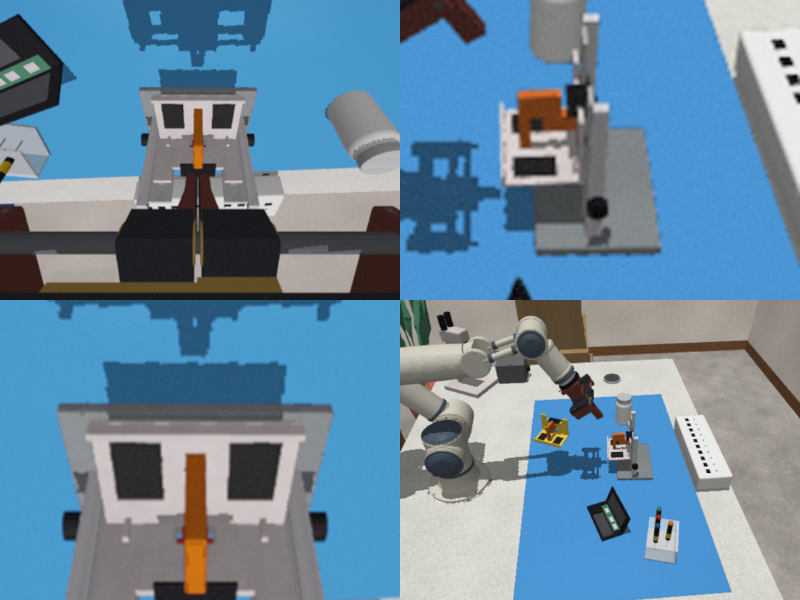

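The ledge sits level on the rack (side crop around (540,140)). A light touch still meets it at z = 133.7, the home height. The bystanders haven't moved and the gripper is clear.

```bash
python3 -c "
from station import ctrl
print(ctrl.finish_job())"
```

```text
the job is handed in; nothing more can be done
None
```

The white ledge is hooked in the rack and pressed home: the latch gave way at about 11 N, and the push against the stop peaked near 23 N. It sits level and released, the bystanders weren't touched, and the job was handed in at about 27 s; the judge's result was not shown.

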